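Nip up the vice's loose holding-down bolt

TASK

One of the vice's two holding-down bolts has worked loose: the yellow paint line across its head no longer meets the line on the vice's foot. Take the red-handled T spanner from the rack, press and turn it until its socket drops fully home over that bolt's hexagon, and tighten the bolt clockwise until it comes up against its stop and the paint line is straight again. Then stand the spanner upright back in the rack hole it came from, let go of it, and leave everything else on the bench as it is.

Things in the scene. Friction and masses are not known exactly. Their poses are not given: they have to be found in the camera images.
- red_spanner: T-handled box spanner, 180 mm long, about 0.45 kg, starting upright, socket down, in one of the rack's 3 holes. Origin: centre of its open underside, z up the shank. Socket end: hexagonal steel tube z 0-50 mm, 34 mm across outer flats, 39 across corners; inside, a hexagon 25 mm across flats, 22 mm deep, two flats facing the spanner's +x and -x, so it fits the bolt every 60 degrees.
- red_mouth (a point): centre of the red spanner's open underside (its origin)
- red_handle (a point): middle of the red plastic T-handle, 165 mm above the underside, same axes as the spanner. The bar is 100 mm long (y), 24 mm thick (x), 30 mm tall (z): grip it across x from above. Below it is only the 12 mm round shank (with a small 20 mm collar).
- rack: fixed plywood rack, 100 (x) by 300 mm (y); origin at the centre of its underside. The spanners stand on its base board (top at z 18 mm) and pass through a board with its top at z 72 mm, which has three round 46 mm holes at y = -90, 0, +90 mm. Coming out, a spanner's underside must rise above 72 mm.
- vice: fixed blue engineer's vice; origin at the centre of its foot's underside, x towards its jaws. Foot 18 mm high, a lug with one bolt at y = +98 and y = -98 mm. Jaws (x 15 to 123, y within 50 mm) rise to z 148 mm, slide housing and anvil behind (x -108 to 20, y within 33 mm) to 116 mm, handle bar in front (x 187 mm) to 150 mm. Over 25 mm of free room round each bolt's axis.
- loose_seat (a point): top of the loose bolt's washer, on the bolt's axis, 21 mm above the bench; z up, x the way the yellow line on the foot points. It is in either lug. The hexagon head, 24 mm across flats, stands 10 mm above it, the top 2.5 mm chamfered to an 19 mm circle. Fully home, the spanner's underside is here; a socket not lined up rests 7 mm or more higher.
- loose_bolt (a joint): turn of the loose bolt, rad: grows clockwise seen from above; starts at 0 to 0.35, hard stop (tight, paint lines meet) at 1.20. About 0.3 N m of friction, stays where left. At 0 two of the head's flats face the x of point loose_seat; at q they are turned clockwise by q.
- tight_seat (a point): the same point at the other bolt, which is tight already, its paint line straight: does not turn
- blue_spanner: blue-handled T spanner, 140 mm tall, standing in another hole of the rack, same handle size; origin at its underside. Leave alone.
- green_spanner: green-handled T spanner, 128 mm tall, standing in the remaining hole, same handle size; origin at its underside. Leave alone.
- drill: green and black cordless drill standing on its battery, 205 mm tall, about 180 mm long (x, chuck to +x); origin at its underside. Leave alone.
- bit_case: closed red plastic drill bit case, 100 x 165 x 40 mm, origin at its underside. Leave alone.
- bradawl: bradawl with wooden handle, 150 mm long, lying along its x, 29 mm thick. Leave alone.
- rasp: rasp with wooden handle, 330 mm long, lying along its x, 28 mm high. Leave alone.
- plant_pots: stacked pair of black plastic plant pots, 122 mm across, 133 mm tall; origin at the underside. Leave alone.
- tape_measure: yellow tape measure, 70 x 34 x 64 mm, standing; origin at its underside. Leave alone.
- screw_jar: amber jar of screws, 72 mm across, 95 mm tall; origin at its underside. Leave alone.
Not all that is in view belongs to the job. What is shaped like the red_spanner but orange or purple is not meant.

How it is judged:
On the way, in this order (a step that is already met when the one before it is completed fails the run):
1. the red spanner's socket has dropped fully home over the loose bolt's hexagon (underside within 4 mm of the washer's middle, upright within 7 degrees) before the bolt is tight (distance between red_mouth and loose_seat below 0.004 m and angle between red_spanner's own z axis and vertical below 0.12 rad and value of joint loose_bolt below 1 rad), for 0.2 s.
2. with the spanner still home on it, the bolt is tightened to its stop (1.20 rad, at least 1.12) (distance between red_mouth and loose_seat below 0.004 m and angle between red_spanner's own z axis and vertical below 0.12 rad and value of joint loose_bolt above 1.12 rad), for 0.1 s.
At the end, for the whole second after the job is handed in: The loose bolt is tight (joint at least 1.12 of 1.20 rad, paint lines meeting within 5 degrees); the red spanner stands at rest and released in the rack hole it came from, its underside within 12 mm of where it began and its shank within 8 degrees of upright (value of joint loose_bolt above 1.12 rad and distance of red_spanner from where it was at the start of the episode below 0.012 m and angle between red_spanner's own z axis and vertical below 0.14 rad and linear speed of red_spanner below 0.02 m/s and contact force between the fingers and red_spanner below 0.1 N); the robot touches nothing.
It fails at once if the blue or the green spanner is moved more than 30 mm (distance of any of blue_spanner, green_spanner from where it was at the start of the episode above 0.03 m).
It fails at once if the drill, bit case, bradawl, rasp, plant pots, tape measure or screw jar is moved more than 30 mm (distance of any of drill, bit_case, bradawl, rasp, plant_pots, tape_measure, screw_jar from where it was at the start of the episode above 0.03 m).
It also fails if it takes over 66 s, if anything falls off the work surface, if the arm or the gripper's body presses on something with over 40 N, if the wrist force passes 120 N, or if a joint passes its speed limit or range.

ROBOT

A 6-joint arm with a two-finger parallel gripper is mounted at the origin on the work surface. World frame = base frame: x ahead of the robot, y to its left, z up, the work surface at z = 0. Lengths are in m, angles in rad, forces in N, time in s.
With the tool pointing down it reaches from about 0.25 to 0.8 m from the base axis. Payload 8.5 kg.
Tool frame: the origin (TCP) lies midway between the tips of the shut fingers; the grasp point (between the pads) lies 19 mm behind it; z points along the fingers, y is the line along which they close (so a half turn about z gives the same grasp; the last joint's range is limited). The gripper opens to 85 mm and grips with 20 to 120 N. Pads are 22 mm wide; open, the fingers measure 114 mm over their backs; the gripper's body (76 mm by 85 mm) begins 54 mm behind the grasp point. The pads swing forward as they close: fully open they stand 13 mm farther back than shut.
Start: joints at [1.287, 0.238, -0.013, 1.319, 0, 1.571], TCP at [0.147, 0.504, 0.231] pointing down, gripper open.
Joint ranges: [-2.66, 2.66], [-1.03, 1.9], [-1.14, 1.46], [-1.82, 2.27], [-1.45, 1.34], [-3.14, 3.14]. Speed limits (rad/s): [2.22, 2.22, 2.79, 3.14, 3.14, 3.14].

INTERFACE

Orientations are given as a 3x3 rotation matrix whose columns are the frame's x, y, z axes.
In Python, from cell import bot gives the robot as it stands.
- The arm moves only by the shell command python3 -m creep 'ROWS' [FORCE]. ROWS is JSON, a list of rows, each an object with "claw": the closure, from 0 (fully open) to 1 (shut); "xyz": the shift along the world's x, y, z in cm, a list of three; "turn": the turn about the world's z in rad. In form: [{"claw": claw, "xyz": [x, y, z], "turn": turn}, ...]. A call has 1 to 20 rows; each row is the pose to reach, as a shift and turn from the pose commanded when the call began; what a row does not reach only later rows make up. A row lasts 1/12 s, in which the tool goes at most 41.7 mm and 7.16 degrees, less where a joint would pass 70% of its speed; a pose out of reach is approached as far as the arm can. A call with a gripper value outside its range is refused whole. The fingers move at their own pace and stop on an object; FORCE is the grip in N (left out, the last holds). Time passes only in rows, so rows that repeat a pose let the fingers close. It gives the time, the measured TCP pose, the force, the opening and the grip force at its end, in the units of the state.
- bot.get_state(): the state, without advancing time (a new reading comes with each control period).
- bot.snapshot(name): name is "scene" or "top"; returns a dict with "pixels" (384x512x3 uint8, blue, green, red), "range_z" (384x512 float32, m along the optical axis (not along the pixel's ray), 0 where there is no reading), "fx", "fy", "cx", "cy" (pixels), "xyz" and "rotation" of the camera in the world. Camera axes: x right, y down, z forward; pixel columns grow to the right and rows downward; lengths in m; the calibration is good to about 2 mm. A picture is of the moment at which its call begins.
- bot.hand_in(): hands the job in; it is judged then, once.
Trained networks look in a picture, given as the dict that the camera call returned (one of the last four; its "shot" number tells which), for a name from the list of things; names that differ only in an ending like _2 or _b are one class to them, and where a whole thing is asked for, a point or a joint stands for the part that bears it (a point fixed in the world has none). Each returns a list of dicts, best first, with "p" (0 to 1); they miss things now and then, are a little off and sometimes report something else, mostly with a low value. They report only what shows in the picture. A call takes as long as a camera call. They do not tell look-alikes from the thing itself.
- bot.recognise(picture, name): "position" ([x, y, z] in m, in world coordinates, good to about 4 mm: the middle of the surface that is visible of it).
- bot.outline_of(picture, name): "pixels" (384x512 bool, what is visible of it).
- bot.place_of(picture, name): "position" ([x, y, z] in m, in world coordinates, good to about 4 mm: a listed point, or the origin of a listed thing).
The state is a dict: "clock": time; "joint_positions": joint angles; "qvel": joint speeds; "tau": joint torques, N m; "tool_pos": TCP position; "orientation": TCP orientation; "contact_force": force on the tool from outside, world axes, zero at the start; "moment": the same for the moment, N m; "grip_width": finger opening in m; "finger_force": force on a finger pad.
Only numpy, scipy, OpenCV 4.12 (cv2) and the standard library are available. Lean on these libraries where they do the work, as an engineer would, in place of code of your own. Each camera call takes 0.05 s, during which the arm holds its last target. There are 200 camera calls.

## Working session

There is one attempt and no reset: what is moved stays moved. The work goes in short steps, Python scripts to look and compute and a shell command to move; the robot and the scene stay as the last step left them, time stands still between calls to the robot, and variables do not carry over. Pictures are saved under pics/ and viewed, at most 10 in all, crops included, and the job is handed in when it is done.

```bash
mkdir -p pics; cat > h.py <<'E'
import numpy as np,cv2
from cell import bot
def w(s,u,v,z=None):
    z=s["range_z"][int(v),int(u)] if z is None else z
    p=np.array([(u-s["cx"])/s["fx"]*z,(v-s["cy"])/s["fy"]*z,z])
    return np.array(s["rotation"])@p+np.array(s["xyz"])
def onplane(s,u,v,h):
    d=np.array(s["rotation"])@np.array([(u-s["cx"])/s["fx"],(v-s["cy"])/s["fy"],1]);o=np.array(s["xyz"])
    return o+d*(h-o[2])/d[2]
E
python3 - <<'E'
from h import *
np.set_printoptions(precision=4,suppress=True)
ims=[]
for n in("scene","top"):
    s=bot.snapshot(n);cv2.imwrite(f"pics/{n}0.png",s["pixels"]);print(n,np.array(s["xyz"]),s["fx"])
    for t in("red_handle","red_mouth","rack","vice","loose_seat","tight_seat","blue_spanner","green_spanner","drill","plant_pots","screw_jar","bit_case","tape_measure"):
        print(t,[(np.round(d["position"],3).tolist(),round(d["p"],2)) for d in bot.place_of(s,t)[:3]])
E
```

```text
scene [1.2135 0.2536 1.3388] 391.0711844216624
red_handle [([0.605, -0.555, 0.167], 0.91), ([0.512, -0.301, 0.188], 0.82), ([0.35, -0.236, 0.168], 0.71)]
red_mouth [([0.354, -0.239, -0.0], 0.92), ([0.609, -0.557, 0.001], 0.79), ([0.605, 0.204, -0.002], 0.71)]
rack [([0.517, -0.303, 0.002], 0.81)]
vice [([0.606, 0.203, -0.002], 0.78)]
loose_seat [([0.621, 0.3, 0.022], 0.64)]
tight_seat [([0.592, 0.104, 0.021], 0.4)]
blue_spanner [([0.527, -0.214, 0.021], 0.51)]
green_spanner [([0.503, -0.389, 0.015], 0.81)]
drill [([0.46, 0.589, -0.001], 0.72), ([0.595, 0.105, 0.023], 0.15)]
plant_pots [([0.447, -0.629, 0.004], 0.86), ([0.619, 0.298, 0.021], 0.5)]
screw_jar [([0.344, -0.414, 0.002], 0.68)]
bit_case [([0.374, 0.077, 0.002], 0.88), ([0.514, -0.3, 0.02], 0.63)]
tape_measure [([0.41, 0.314, 0.005], 0.51), ([0.514, -0.302, 0.024], 0.42)]
top [ 0.3922 -0.0011  1.5829] 412.28589054291257
red_handle [([0.353, -0.237, 0.166], 0.86), ([0.598, -0.565, 0.164], 0.83), ([0.513, -0.303, 0.185], 0.77)]
red_mouth [([0.514, -0.3, 0.017], 0.81), ([0.606, -0.557, -0.003], 0.7), ([0.353, -0.238, 0.004], 0.63)]
rack [([0.617, 0.3, 0.024], 0.5)]
vice [([0.601, 0.205, -0.002], 0.94)]
loose_seat [([0.614, 0.302, 0.023], 0.51)]
tight_seat [([0.59, 0.103, 0.023], 0.62)]
blue_spanner [([0.525, -0.211, 0.019], 0.58)]
green_spanner [([0.505, -0.388, 0.017], 0.63)]
drill [([0.464, 0.592, -0.001], 0.87), ([0.371, 0.078, -0.002], 0.7)]
plant_pots [([0.448, -0.631, -0.002], 0.72)]
screw_jar [([0.345, -0.414, -0.003], 0.63), ([0.514, -0.305, 0.016], 0.41)]
bit_case [([0.37, 0.078, 0.002], 0.58)]
tape_measure [([0.405, 0.309, 0.003], 0.77)]
```

View pics/scene0.png

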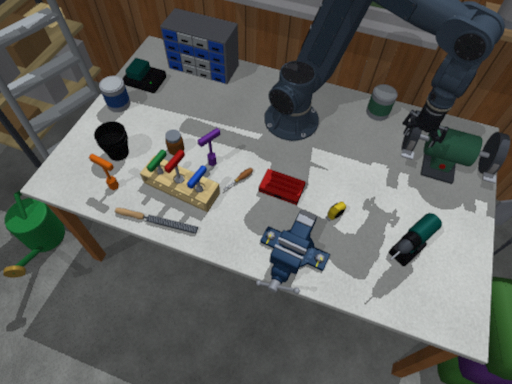

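View pics/top0.png

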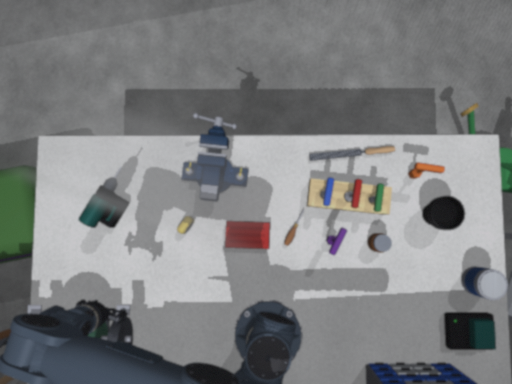

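The candidates are red at scene (175,160) / top (357,194), orange at scene (101,162) and purple at scene (209,137). I pick the red one, which stands in the rack's middle hole. Next is a close crop of it and both bolts.

```bash
python3 - <<'E'
from h import *
np.set_printoptions(precision=4,suppress=True)
def proj(s,P):
    q=np.array(s["rotation"]).T@(np.array(P)-np.array(s["xyz"]));return q[0]/q[2]*s["fx"]+s["cx"],q[1]/q[2]*s["fy"]+s["cy"]
tiles=[]
for n in("scene","top"):
    S=[bot.snapshot(n) for _ in range(6)]; s=S[0]; im=np.mean([a["pixels"].astype(float) for a in S],0).astype(np.uint8)
    row=[]
    for P,r in(((.618,.301,.031),13),((.592,.104,.031),13),((.514,-.302,.17),22)):
        u,v=proj(s,P); row.append(cv2.resize(cv2.getRectSubPix(im,(2*r,2*r),(u,v)),(266,266),interpolation=cv2.INTER_CUBIC))
    tiles.append(np.hstack(row))
    hsv=cv2.cvtColor(im,cv2.COLOR_BGR2HSV)
    for nm,P,lo in(("red",(.514,-.302,.18),None),):
        u,v=map(int,proj(s,P)); m=np.zeros(im.shape[:2],np.uint8)
        mm=((hsv[...,0]<8)|(hsv[...,0]>172))&(hsv[...,1]>150)&(hsv[...,2]>60); m[v-25:v+25,u-25:u+25]=mm[v-25:v+25,u-25:u+25]
        ys,xs=np.nonzero(m); h=s["range_z"]
        pts=np.array([w(s,x,y) for x,y in zip(xs,ys)]); k=pts[:,2]>.19
        Q=pts[k&(pts[:,2]<.205)];
        print(n,len(Q),Q.mean(0),Q[:,2].max())
        if len(Q)>3:
            (c,sz,a)=cv2.minAreaRect((Q[:,:2]*1000).astype(np.float32)); print(c,sz,a)
            e,V=np.linalg.eigh(np.cov(Q[:,:2].T)); print("bar dir",V[:,1],np.arctan2(V[1,1],V[0,1]))
    # rack yaw from surface at z~.072
    ys,xs=np.mgrid[0:384,0:512]
    z=s["range_z"]; R=np.array(s["rotation"]);C=np.stack([(xs-s["cx"])/s["fx"]*z,(ys-s["cy"])/s["fy"]*z,z],-1)@R.T+np.array(s["xyz"])
    k=(abs(C[...,2]-.072)<.008)&(abs(C[...,0]-.515)<.13)&(abs(C[...,1]+.3)<.2)&(z>0)&(hsv[...,1]>40)
    k=cv2.morphologyEx(k.astype(np.uint8),cv2.MORPH_OPEN,np.ones((2,2)))>0
    print("rack",cv2.minAreaRect((C[k][:,:2]*1000).astype(np.float32)))
cv2.imwrite("pics/crop1.png",np.vstack(tiles))
E
```

```text
scene 142 [ 0.5172 -0.3     0.1982] 0.20477021990234645
(515.1517944335938, -300.47918701171875) (21.99593734741211, 97.14815521240234) 83.33375549316406
bar dir [-0.9892  0.1464] 2.9947135232804216
rack ((774.8441162109375, -26.01409912109375), (1008.6429443359375, 255.05661010742188), 46.70441818237305)
top 141 [ 0.5126 -0.2992  0.197 ] 0.20369643997375975
(511.9344177246094, -298.78912353515625) (18.70500946044922, 89.09378814697266) 79.04681396484375
bar dir [-0.9869  0.1616] 2.979259631802735
rack ((500.22509765625, -236.94500732421875), (158.36953735351562, 494.0223083496094), 6.844458103179932)
```

View pics/crop1.png

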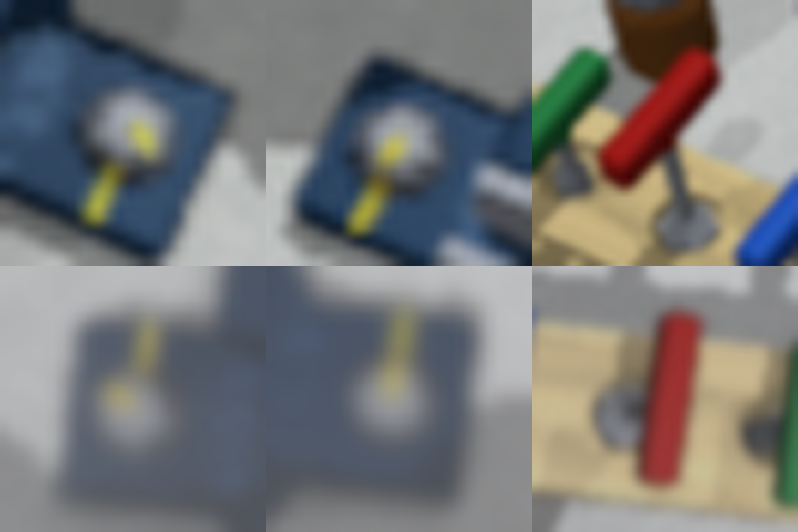

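The crop shows the left lug's bolt (y≈0.30, left tiles) with its head paint turned counter-clockwise off the foot line, so that is the loose one. The right bolt's line is straight, and the red T is the one in the middle hole. Next I refine the seat centre and the angles, then work out the wrist plan.

```bash
python3 - <<'E'
from h import *
np.set_printoptions(precision=4,suppress=True)
st=bot.get_state();print(st["clock"],st["tool_pos"],st["orientation"],st["grip_width"])
def proj(s,P):
    q=np.array(s["rotation"]).T@(np.array(P)-np.array(s["xyz"]));return q[0]/q[2]*s["fx"]+s["cx"],q[1]/q[2]*s["fy"]+s["cy"]
for n in("scene","top"):
    S=[bot.snapshot(n) for _ in range(4)];s=S[0];im=np.mean([a["pixels"].astype(float) for a in S],0).astype(np.float32)
    for nm,P in(("loose",(.617,.301,.028)),("tight",(.592,.104,.028))):
        u,v=proj(s,P); r=8;k=10
        t=cv2.resize(cv2.getRectSubPix(im.astype(np.uint8),(2*r+1,2*r+1),(u,v)),None,fx=k,fy=k,interpolation=cv2.INTER_CUBIC)
        h=cv2.cvtColor(t,cv2.COLOR_BGR2HSV).astype(int);b,g,rr=[t[...,i].astype(int) for i in range(3)]
        yel=(rr-b>25); blue=(b-rr>(22 if n=="top" else 25))
        yy,xx=np.mgrid[0:t.shape[0],0:t.shape[1]];c=t.shape[0]/2-.5
        near=np.hypot(xx-c,yy-c)<60
        m=(~blue&near&~yel).astype(np.uint8);m=cv2.morphologyEx(m,cv2.MORPH_OPEN,np.ones((25,25)))
        cn=max(cv2.findContours(m,0,2)[0],key=cv2.contourArea)
        (cu,cv_),rad=cv2.minEnclosingCircle(cn);M=cv2.moments(cn)
        cu2,cv2_=M["m10"]/M["m00"],M["m01"]/M["m00"]
        W=lambda a,bb,z:onplane(s,u+(a-c)/k,v+(bb-c)/k,z)
        print(n,nm,"circ",W(cu,cv_,.026)[:2],"mom",W(cu2,cv2_,.026)[:2],rad/k)
        nl,lab,stt,cen=cv2.connectedComponentsWithStats((yel).astype(np.uint8))
        for i in range(1,nl):
            if stt[i,4]>60:
                p=np.argwhere(lab==i)[:,::-1];q=np.array([W(a,bb,.025)[:2] for a,bb in p]);e,V=np.linalg.eigh(np.cov(q.T))
                print("   yellow",q.mean(0),stt[i,4],"dir",V[:,1],np.sqrt(e)*1e3)
E
```

```text
2.0 [0.147  0.5039 0.2313] [[-0.96    0.28   -0.    ]
 [ 0.28    0.96   -0.0002]
 [-0.     -0.0002 -1.    ]] 0.0851613294246147
scene loose circ [0.6158 0.2954] mom [0.616  0.2932] 4.19345703125
   yellow [0.616 0.305] 771 dir [-0.8042 -0.5944] [2.3116 3.6591]
   yellow [0.6403 0.2973] 1214 dir [-0.9934  0.1144] [2.0129 6.705 ]
scene tight circ [0.5966 0.1116] mom [0.5964 0.1138] 3.9588607788085937
   yellow [0.609  0.1034] 1970 dir [-0.9993  0.0382] [ 2.3197 11.2461]
top loose circ [0.6173 0.3014] mom [0.6158 0.3015] 5.990419006347656
   yellow [0.6384 0.2973] 452 dir [-0.9868  0.1621] [1.4827 3.6189]
   yellow [0.6196 0.3066] 297 dir [0.6915 0.7224] [1.6648 2.0968]
top tight circ [0.591  0.1048] mom [0.5893 0.1059] 5.839852905273437
   yellow [0.6086 0.1047] 1329 dir [-0.9836  0.1806] [2.0021 8.131 ]
```

```bash
python3 -m creep '[{"claw":0,"xyz":[1,-1,3],"turn":0.06},{"claw":0,"xyz":[4,-4,6],"turn":0.12}]' 60; python3 -c "
from cell import bot;print(bot.get_state()['joint_positions'])"
```

```text
clock: 2.57
tool_pos: [0.1797, 0.4708, 0.2851]
orientation: [[-0.988, 0.157, -0.001], [0.157, 0.988, -0.002], [0.001, -0.002, -1.0]]
contact_force: [0.8, 0.6, -0.2]
grip_width: 0.0853
finger_force: 0.0
[1.20563680e+00 1.90983357e-01 6.15531925e-02 1.44329372e+00
 8.01576513e-04 1.36374579e+00]
```

```bash
python3 -m creep '[{"claw":0,"xyz":[3,-7,1],"turn":0.01},{"claw":0,"xyz":[5,-11,1],"turn":0.01},{"claw":0,"xyz":[6.5,-15,1],"turn":0.01},{"claw":0,"xyz":[8,-19,1],"turn":0.01},{"claw":0,"xyz":[9.5,-22.5,1],"turn":0.01},{"claw":0,"xyz":[11,-26,1],"turn":0.01},{"claw":0,"xyz":[13,-30,1],"turn":0.01},{"claw":0,"xyz":[14.5,-34,1],"turn":0.01},{"claw":0,"xyz":[16,-38,1],"turn":0.01},{"claw":0,"xyz":[18,-42,1],"turn":0.01},{"claw":0,"xyz":[19.5,-45.5,1],"turn":0.01},{"claw":0,"xyz":[21,-49,1],"turn":0.01},{"claw":0,"xyz":[22.5,-53,1],"turn":0.01},{"claw":0,"xyz":[24,-56.5,1],"turn":0.01},{"claw":0,"xyz":[26,-60,1],"turn":0.01},{"claw":0,"xyz":[27.5,-64,1],"turn":0.01},{"claw":0,"xyz":[29,-68,1],"turn":0.01},{"claw":0,"xyz":[31,-72,1],"turn":0.01},{"claw":0,"xyz":[32.7,-76.4,1],"turn":0.01},{"claw":0,"xyz":[32.7,-76.4,1],"turn":0.01}]'; python3 -c "
from cell import bot;print(bot.get_state()['joint_positions'])"
```

```text
clock: 4.23
tool_pos: [0.5085, -0.2965, 0.2952]
orientation: [[-0.988, 0.154, 0.0], [0.154, 0.988, -0.0], [-0.0, -0.0, -1.0]]
contact_force: [1.3, 1.2, 0.5]
grip_width: 0.0858
finger_force: 0.0
[-5.27833482e-01  3.41112894e-01  2.93898676e-01  1.52324608e+00
 -5.82755560e-05 -3.73541715e-01]
```

```bash
python3 -m creep '[{"claw":0,"xyz":[0,0,-4],"turn":0},{"claw":0,"xyz":[0,0,-7],"turn":0},{"claw":0,"xyz":[0,0,-7],"turn":0},{"claw":0,"xyz":[0,0,-7],"turn":0}]'
```

```text
clock: 4.57
tool_pos: [0.507, -0.2936, 0.2244]
orientation: [[-0.988, 0.153, -0.003], [0.153, 0.988, 0.002], [0.004, 0.001, -1.0]]
contact_force: [0.0, -0.3, -0.0]
grip_width: 0.0854
finger_force: 0.0
```

```bash
python3 -m creep '[{"claw":0,"xyz":[0.7,-0.7,-2.5],"turn":0},{"claw":0,"xyz":[0.7,-0.7,-5],"turn":0},{"claw":0,"xyz":[0.7,-0.7,-6.3],"turn":0},{"claw":0,"xyz":[0.7,-0.7,-6.3],"turn":0},{"claw":0,"xyz":[0.7,-0.7,-6.3],"turn":0}]'; python3 - <<'E'
from h import *
s=bot.snapshot("scene");cv2.imwrite("pics/g1.png",cv2.resize(s["pixels"][100:230,100:270],None,fx=4,fy=4,interpolation=cv2.INTER_CUBIC))
E
```

```text
clock: 4.98
tool_pos: [0.5156, -0.3009, 0.1643]
orientation: [[-0.988, 0.152, 0.001], [0.152, 0.988, -0.001], [-0.002, -0.001, -1.0]]
contact_force: [-0.6, 0.3, 0.2]
grip_width: 0.0853
finger_force: 0.0
```

View pics/g1.png

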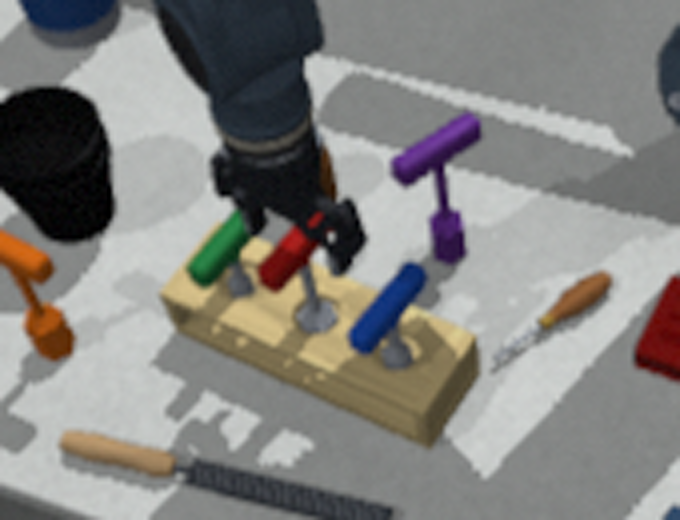

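The gripper straddles the red bar, at about crop (300,250), with the blue and green spanners clear of it. I close on it and lift.

```bash
python3 -m creep '[{"claw":1,"xyz":[0,0,-0.3],"turn":0},{"claw":1,"xyz":[0,0,-0.3],"turn":0},{"claw":1,"xyz":[0,0,-0.3],"turn":0},{"claw":1,"xyz":[0,0,-0.3],"turn":0},{"claw":1,"xyz":[0,0,-0.3],"turn":0},{"claw":1,"xyz":[0,0,-0.3],"turn":0},{"claw":1,"xyz":[0,0,-0.3],"turn":0}]' 90
```

```text
clock: 5.62
tool_pos: [0.5153, -0.3014, 0.1599]
orientation: [[-0.988, 0.153, 0.001], [0.153, 0.988, -0.001], [-0.001, -0.001, -1.0]]
contact_force: [-0.7, 0.2, 5.3]
grip_width: 0.023
finger_force: 88.3
```

```bash
python3 -m creep '[{"claw":1,"xyz":[0,0,1],"turn":0},{"claw":1,"xyz":[0,0,3],"turn":0},{"claw":1,"xyz":[0,0,5],"turn":0},{"claw":1,"xyz":[0,0,8],"turn":0},{"claw":1,"xyz":[0,0,11],"turn":0},{"claw":1,"xyz":[0,0,14],"turn":0},{"claw":1,"xyz":[0,0,16],"turn":0},{"claw":1,"xyz":[0,0,17],"turn":0},{"claw":1,"xyz":[0,0,17],"turn":0},{"claw":1,"xyz":[0,0,17],"turn":0},{"claw":1,"xyz":[0,0,17],"turn":0}]'; python3 - <<'E'
from h import *
s=bot.snapshot("scene");cv2.imwrite("pics/g2.png",cv2.resize(s["pixels"][60:210,100:270],None,fx=4,fy=4,interpolation=cv2.INTER_CUBIC))
for t in("red_mouth","red_handle"): print([(np.round(d["position"],4).tolist(),round(d["p"],2)) for d in bot.place_of(s,t)[:3]])
E
```

```text
clock: 6.53
tool_pos: [0.5146, -0.3008, 0.3279]
orientation: [[-0.988, 0.153, -0.002], [0.153, 0.988, 0.001], [0.002, 0.001, -1.0]]
contact_force: [-0.3, 0.4, -5.0]
grip_width: 0.0232
finger_force: 88.7
[([0.3539, -0.2389, 0.002], 0.89), ([0.5109, -0.3033, 0.1843], 0.78), ([0.6035, -0.5566, 0.0039], 0.72)]
[([0.3474, -0.2374, 0.1654], 0.74), ([0.6059, -0.5573, 0.1652], 0.66), ([0.4622, 0.5919, -0.0046], 0.38)]
```

View pics/g2.png

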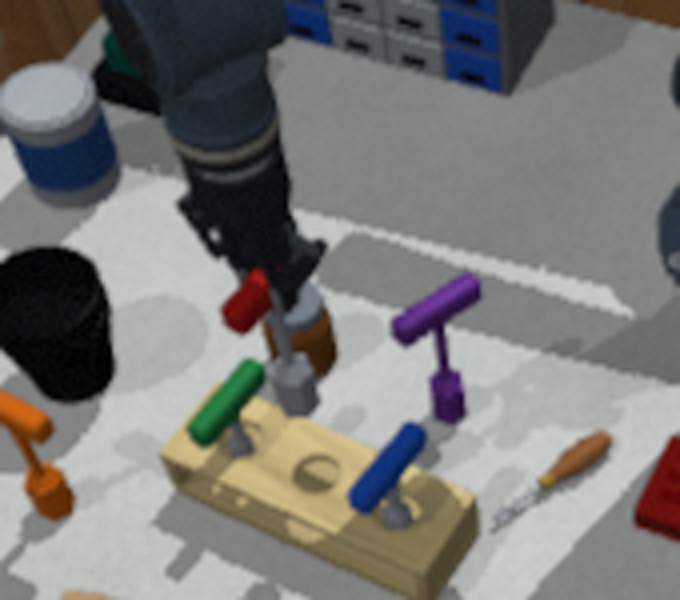

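The spanner hangs upright, at crop (275,340), clear of the rack. Now I carry it to hover above the loose bolt.

```bash
python3 -m creep '[{"claw":1,"xyz":[0.3,2,0],"turn":0.02},{"claw":1,"xyz":[1,5,0],"turn":0.05},{"claw":1,"xyz":[1.5,9,0],"turn":0.1},{"claw":1,"xyz":[2.2,13,0],"turn":0.15},{"claw":1,"xyz":[3,17,0],"turn":0.18},{"claw":1,"xyz":[3.5,21,0],"turn":0.2},{"claw":1,"xyz":[4.2,25,0],"turn":0.25},{"claw":1,"xyz":[5,29,0],"turn":0.28},{"claw":1,"xyz":[5.5,33,0],"turn":0.3},{"claw":1,"xyz":[6.2,37,0],"turn":0.33},{"claw":1,"xyz":[7,41,0],"turn":0.36},{"claw":1,"xyz":[7.5,45,0],"turn":0.4},{"claw":1,"xyz":[8.3,49,0],"turn":0.42},{"claw":1,"xyz":[9,53,0],"turn":0.45},{"claw":1,"xyz":[9.5,56,0],"turn":0.45},{"claw":1,"xyz":[10,58.5,0],"turn":0.45},{"claw":1,"xyz":[10.2,60,0],"turn":0.45},{"claw":1,"xyz":[10.2,60,0],"turn":0.45},{"claw":1,"xyz":[10.2,60,0],"turn":0.45},{"claw":1,"xyz":[10.2,60,0],"turn":0.45}]'
```

```text
clock: 8.35
tool_pos: [0.6168, 0.2984, 0.3287]
orientation: [[-0.956, -0.292, -0.001], [-0.292, 0.956, -0.001], [0.001, -0.001, -1.0]]
contact_force: [-0.1, 0.1, -5.8]
grip_width: 0.0229
finger_force: 89.4
```

```bash
python3 -m creep '[{"claw":1,"xyz":[0,0,-3],"turn":0},{"claw":1,"xyz":[0,0,-6],"turn":0},{"claw":1,"xyz":[0,0,-9],"turn":0},{"claw":1,"xyz":[0,0,-11],"turn":0},{"claw":1,"xyz":[0,0,-11],"turn":0},{"claw":1,"xyz":[0,0,-11],"turn":0}]'; python3 - <<'E'
from h import *
s=bot.snapshot("scene")
q=np.array(s["rotation"]).T@(np.array([.6165,.3005,.03])-np.array(s["xyz"]));u,v=int(q[0]/q[2]*s["fx"]+s["cx"]),int(q[1]/q[2]*s["fy"]+s["cy"]);print(u,v)
cv2.imwrite("pics/v1.png",cv2.resize(s["pixels"][v-55:v+20,u-50:u+50],None,fx=8,fy=8,interpolation=cv2.INTER_CUBIC))
print([(np.round(d["position"],4).tolist(),round(d["p"],2)) for d in bot.place_of(s,"red_mouth")[:4]])
E
```

```text
clock: 8.85
tool_pos: [0.6165, 0.2975, 0.2193]
orientation: [[-0.957, -0.291, -0.002], [-0.291, 0.957, -0.001], [0.002, -0.001, -1.0]]
contact_force: [0.1, -0.8, -4.7]
grip_width: 0.0233
finger_force: 89.3
319 257
[([0.3532, -0.2408, 0.0024], 0.91), ([0.6069, -0.5606, 0.0004], 0.61), ([0.6159, 0.2946, 0.0787], 0.52)]
```

View pics/v1.png

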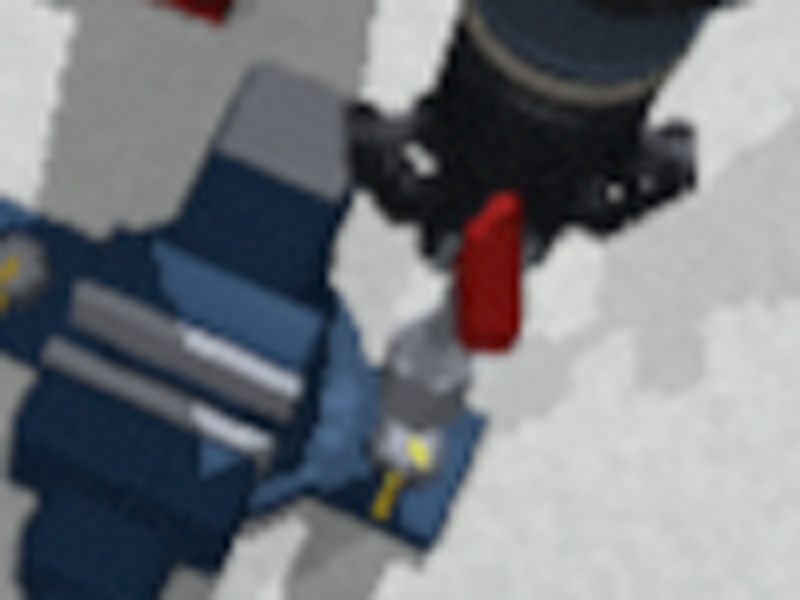

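The socket hangs just above the loose bolt: tube bottom at about crop (425,398), bolt head at about (410,446). I put both points into the world frame.

```bash
python3 - <<'E'
from h import *
s=bot.snapshot("scene")
for a,b,z in((425,398,.077),(408,448,.028)): print(onplane(s,269+a/8-.45,202+b/8-.45,z))
im=s["pixels"][202:277,269:369].astype(int)
# tube edges per row: grey low blue-ness, print row profile
for r in(43,45,47,49,54,56): print(r,[(int(p[0]-p[2]),int(p[1])) for p in im[r,43:64]])
E
```

```text
[0.61404585 0.29919868 0.077     ]
[0.61681313 0.30021767 0.028     ]
43 [(51, 84), (53, 85), (16, 149), (2, 185), (2, 189), (2, 157), (7, 118), (11, 113), (10, 115), (11, 117), (10, 102), (10, 93), (9, 91), (9, 90), (-7, 85), (-38, 54), (-62, 27), (-69, 23), (-77, 12), (-75, 15), (-47, 59)]
45 [(52, 84), (53, 84), (42, 96), (19, 132), (9, 147), (6, 104), (8, 96), (10, 131), (9, 123), (10, 108), (9, 108), (11, 108), (11, 106), (11, 117), (11, 123), (12, 124), (9, 160), (3, 185), (1, 190), (1, 189), (2, 189)]
47 [(60, 101), (55, 89), (52, 81), (52, 83), (31, 77), (12, 69), (7, 78), (8, 95), (8, 96), (9, 100), (9, 106), (8, 122), (11, 124), (14, 133), (12, 123), (10, 123), (8, 150), (3, 187), (2, 195), (2, 192), (0, 189)]
49 [(63, 104), (58, 100), (55, 87), (54, 81), (31, 74), (9, 75), (7, 81), (8, 87), (8, 87), (9, 86), (7, 86), (8, 121), (9, 122), (8, 93), (8, 78), (5, 101), (2, 169), (1, 190), (1, 189), (2, 189), (1, 188)]
54 [(54, 87), (53, 80), (50, 72), (25, 81), (12, 94), (12, 130), (17, 170), (16, 168), (-18, 149), (-12, 124), (11, 122), (15, 123), (29, 100), (51, 84), (54, 84), (54, 82), (45, 76), (8, 143), (1, 180), (1, 189), (1, 196)]
56 [(54, 77), (53, 80), (37, 52), (16, 67), (12, 107), (11, 134), (15, 159), (4, 163), (-75, 195), (-117, 210), (-31, 179), (14, 126), (27, 93), (51, 88), (58, 90), (52, 73), (8, 140), (2, 185), (1, 205), (0, 211), (2, 211)]
```

```bash
python3 -m creep '[{"claw":1,"xyz":[0.1,0.2,-2],"turn":0},{"claw":1,"xyz":[0.1,0.2,-4],"turn":0},{"claw":1,"xyz":[0.1,0.2,-4.4],"turn":0},{"claw":1,"xyz":[0.1,0.2,-4.7],"turn":0},{"claw":1,"xyz":[0.1,0.2,-5],"turn":0},{"claw":1,"xyz":[0.1,0.2,-5.2],"turn":0},{"claw":1,"xyz":[0.1,0.2,-5.2],"turn":0}]'
```

```text
clock: 9.58
tool_pos: [0.6186, 0.3013, 0.1701]
orientation: [[-0.956, -0.292, 0.003], [-0.292, 0.956, 0.002], [-0.003, 0.001, -1.0]]
contact_force: [-3.2, -0.3, 3.9]
grip_width: 0.0234
finger_force: 91.0
```

It is resting at about 28 mm, as expected for an unaligned socket. Now I press and turn clockwise.

```bash
python3 -m creep '[{"claw":1,"xyz":[-0.05,0,-0.2],"turn":-0.03},{"claw":1,"xyz":[-0.05,0,-0.3],"turn":-0.08},{"claw":1,"xyz":[-0.05,0,-0.4],"turn":-0.12},{"claw":1,"xyz":[-0.05,0,-0.4],"turn":-0.16},{"claw":1,"xyz":[-0.05,0,-0.4],"turn":-0.2}]'; python3 -c "
from cell import bot;print(bot.get_state()['moment'])"
```

```text
clock: 10.0
tool_pos: [0.6183, 0.3013, 0.1667]
orientation: [[-0.996, -0.094, 0.004], [-0.094, 0.996, 0.002], [-0.004, 0.002, -1.0]]
contact_force: [-1.8, -0.3, -6.2]
grip_width: 0.0231
finger_force: 89.4
[ 0.13684621  0.29631837 -0.04564895]
```

```bash
python3 -m creep '[{"claw":1,"xyz":[0,0,-0.2],"turn":0},{"claw":1,"xyz":[0,0,-0.4],"turn":0},{"claw":1,"xyz":[0,0,-0.5],"turn":0},{"claw":1,"xyz":[0,0,-0.5],"turn":0}]'; python3 -c "
from cell import bot;print(bot.get_state()['moment'])"
```

```text
clock: 10.33
tool_pos: [0.6188, 0.3015, 0.1628]
orientation: [[-0.995, -0.098, 0.006], [-0.098, 0.995, 0.003], [-0.006, 0.002, -1.0]]
contact_force: [-5.1, -1.5, 19.4]
grip_width: 0.0227
finger_force: 92.9
[-0.59709048  1.40082971 -0.10196358]
```

The underside is home at about 21 mm, giving q0 ≈ 0.3. I hold briefly, then tighten about 0.85 rad and look at the moment.

```bash
python3 -m creep '[{"claw":1,"xyz":[-0.1,0,0.1],"turn":0},{"claw":1,"xyz":[-0.1,0,0.1],"turn":0},{"claw":1,"xyz":[-0.1,0,0.1],"turn":0},{"claw":1,"xyz":[-0.1,0,0.1],"turn":-0.06},{"claw":1,"xyz":[-0.1,0,0.1],"turn":-0.14},{"claw":1,"xyz":[-0.1,0,0.1],"turn":-0.22},{"claw":1,"xyz":[-0.1,0,0.1],"turn":-0.3},{"claw":1,"xyz":[-0.1,0,0.1],"turn":-0.38},{"claw":1,"xyz":[-0.1,0,0.1],"turn":-0.46},{"claw":1,"xyz":[-0.1,0,0.1],"turn":-0.54},{"claw":1,"xyz":[-0.1,0,0.1],"turn":-0.62},{"claw":1,"xyz":[-0.1,0,0.1],"turn":-0.7},{"claw":1,"xyz":[-0.1,0,0.1],"turn":-0.78},{"claw":1,"xyz":[-0.1,0,0.1],"turn":-0.84},{"claw":1,"xyz":[-0.1,0,0.1],"turn":-0.84}]'; python3 -c "
from cell import bot;print(bot.get_state()['moment'])"
```

```text
clock: 11.58
tool_pos: [0.6175, 0.3002, 0.1628]
orientation: [[-0.734, 0.679, 0.004], [0.679, 0.734, -0.0], [-0.003, 0.003, -1.0]]
contact_force: [-3.8, -4.8, 15.3]
grip_width: 0.0231
finger_force: 92.5
[-1.89516635  1.15515115  0.18974507]
```

```bash
for i in 1; do python3 -m creep '[{"claw":1,"xyz":[0,0,0],"turn":-0.04},{"claw":1,"xyz":[0,0,0],"turn":-0.08},{"claw":1,"xyz":[0,0,0],"turn":-0.12},{"claw":1,"xyz":[0,0,0],"turn":-0.15},{"claw":1,"xyz":[0,0,0],"turn":-0.15}]'; done; python3 -c "
from cell import bot;print(bot.get_state()['moment'])"
```

```text
clock: 12.0
tool_pos: [0.6173, 0.3001, 0.1628]
orientation: [[-0.626, 0.78, 0.004], [0.78, 0.626, -0.001], [-0.003, 0.003, -1.0]]
contact_force: [-4.3, -5.9, 16.4]
grip_width: 0.0232
finger_force: 92.6
[-2.06917073  1.3239461   0.2476328 ]
```

```bash
python3 -m creep '[{"claw":1,"xyz":[0,0,0],"turn":-0.04},{"claw":1,"xyz":[0,0,0],"turn":-0.08},{"claw":1,"xyz":[0,0,0],"turn":-0.12},{"claw":1,"xyz":[0,0,0],"turn":-0.15},{"claw":1,"xyz":[0,0,0],"turn":-0.15}]'; python3 - <<'E'
from h import *
print(bot.get_state()['moment'])
s=bot.snapshot("scene");cv2.imwrite("pics/v2.png",cv2.resize(s["pixels"][202:277,269:369],None,fx=8,fy=8,interpolation=cv2.INTER_CUBIC))
E
```

```text
clock: 12.42
tool_pos: [0.6171, 0.3, 0.1628]
orientation: [[-0.504, 0.864, 0.004], [0.864, 0.504, -0.001], [-0.003, 0.003, -1.0]]
contact_force: [-4.9, -6.2, 17.8]
grip_width: 0.0231
finger_force: 93.0
[-2.20169371  1.41577972  0.98047125]
```

View pics/v2.png

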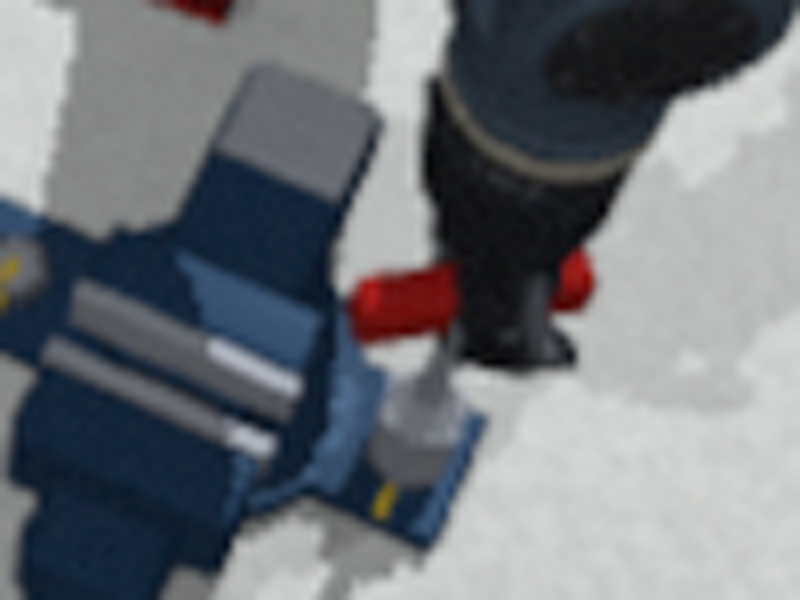

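The socket sits fully down over the bolt at crop (425,430), and the moment has risen to 0.98 N m. A small extra push will confirm the stop.

```bash
python3 -m creep '[{"claw":1,"xyz":[0,0,0],"turn":-0.04},{"claw":1,"xyz":[0,0,0],"turn":-0.07},{"claw":1,"xyz":[0,0,0],"turn":-0.07},{"claw":1,"xyz":[0,0,0],"turn":-0.07}]'; python3 -c "
from cell import bot;print(bot.get_state()['moment'])"
```

```text
clock: 12.8
tool_pos: [0.617, 0.3, 0.1628]
orientation: [[-0.443, 0.896, 0.004], [0.896, 0.443, -0.001], [-0.002, 0.003, -1.0]]
contact_force: [-5.2, -7.1, 16.9]
grip_width: 0.023
finger_force: 93.0
[-2.21057938  1.55218058  1.03735182]
```

The moment has saturated at about 1.04 N m, well above the 0.3 N m friction, so the bolt is on its stop. I ease the torque and lift off.

```bash
python3 -m creep '[{"claw":1,"xyz":[0,0,0],"turn":0.05},{"claw":1,"xyz":[0,0,0.1],"turn":0.08},{"claw":1,"xyz":[0,0,0.5],"turn":0.08},{"claw":1,"xyz":[0,0,1],"turn":0.08},{"claw":1,"xyz":[0,0,2],"turn":0.08},{"claw":1,"xyz":[0,0,4],"turn":0.08},{"claw":1,"xyz":[0,0,7],"turn":0.08},{"claw":1,"xyz":[0,0,10],"turn":0.08},{"claw":1,"xyz":[0,0,13],"turn":0.08},{"claw":1,"xyz":[0,0,16],"turn":0.08},{"claw":1,"xyz":[0,0,17],"turn":0.08},{"claw":1,"xyz":[0,0,17],"turn":0.08}]'; python3 - <<'E'
from h import *
s=bot.snapshot("scene");cv2.imwrite("pics/v3.png",cv2.resize(s["pixels"][187:277,269:369],None,fx=6,fy=6,interpolation=cv2.INTER_CUBIC))
E
```

```text
clock: 13.8
tool_pos: [0.6177, 0.3015, 0.3329]
orientation: [[-0.512, 0.859, 0.005], [0.859, 0.512, 0.003], [-0.0, 0.006, -1.0]]
contact_force: [0.0, 0.6, -5.3]
grip_width: 0.0226
finger_force: 100.9
```

View pics/v3.png

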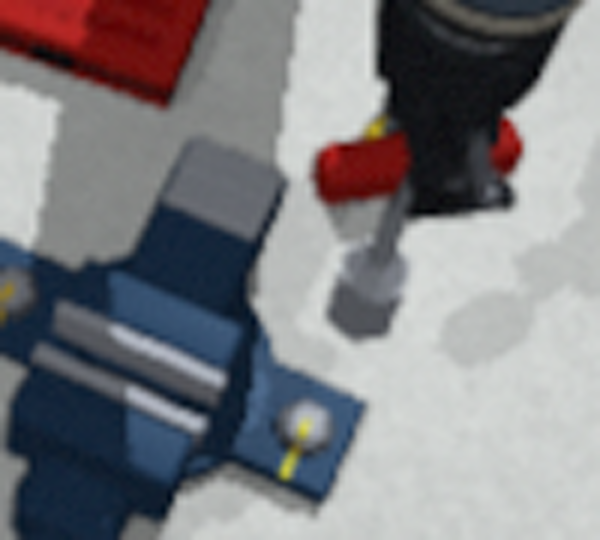

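The paint line is straight across the head, at crop (300,440), and the spanner is off the bolt. I carry it back over the middle hole.

```bash
python3 - <<'E'
from h import *
s=bot.snapshot("scene");print(onplane(s,328.9,239.6,.191))
E
python3 -m creep '[{"claw":1,"xyz":[-0.3,-2,0],"turn":0.05},{"claw":1,"xyz":[-1,-5,0],"turn":0.1},{"claw":1,"xyz":[-1.5,-9,0],"turn":0.16},{"claw":1,"xyz":[-2.2,-13,0],"turn":0.22},{"claw":1,"xyz":[-3,-17,0],"turn":0.28},{"claw":1,"xyz":[-3.5,-21,0],"turn":0.34},{"claw":1,"xyz":[-4.2,-25,0],"turn":0.4},{"claw":1,"xyz":[-5,-29,0],"turn":0.46},{"claw":1,"xyz":[-5.5,-33,0],"turn":0.52},{"claw":1,"xyz":[-6.2,-37,0],"turn":0.58},{"claw":1,"xyz":[-7,-41,0],"turn":0.64},{"claw":1,"xyz":[-7.5,-45,0],"turn":0.7},{"claw":1,"xyz":[-8.3,-49,0],"turn":0.76},{"claw":1,"xyz":[-9,-53,0],"turn":0.82},{"claw":1,"xyz":[-9.5,-56,0],"turn":0.86},{"claw":1,"xyz":[-10,-58.5,0],"turn":0.88},{"claw":1,"xyz":[-10.4,-60.2,0],"turn":0.88},{"claw":1,"xyz":[-10.4,-60.2,0],"turn":0.88},{"claw":1,"xyz":[-10.4,-60.2,0],"turn":0.88},{"claw":1,"xyz":[-10.4,-60.2,0],"turn":0.88}]'
```

```text
[0.62058187 0.30614466 0.191     ]
clock: 15.57
tool_pos: [0.5122, -0.3005, 0.3281]
orientation: [[-0.988, 0.153, -0.002], [0.153, 0.988, 0.001], [0.002, 0.001, -1.0]]
contact_force: [0.0, 0.2, -5.3]
grip_width: 0.023
finger_force: 100.9
```

```bash
python3 -m creep '[{"claw":1,"xyz":[0,0,-3],"turn":0},{"claw":1,"xyz":[0,0,-6],"turn":0},{"claw":1,"xyz":[0,0,-8],"turn":0},{"claw":1,"xyz":[0,0,-8],"turn":0},{"claw":1,"xyz":[0,0,-8],"turn":0}]'; python3 - <<'E'
from h import *
s=bot.snapshot("scene");cv2.imwrite("pics/r1.png",cv2.resize(s["pixels"][100:230,100:270],None,fx=4,fy=4,interpolation=cv2.INTER_CUBIC))
E
```

```text
clock: 15.98
tool_pos: [0.5122, -0.2997, 0.2488]
orientation: [[-0.988, 0.152, -0.002], [0.152, 0.988, 0.001], [0.002, 0.001, -1.0]]
contact_force: [1.0, -0.7, -4.5]
grip_width: 0.0229
finger_force: 100.8
```

View pics/r1.png

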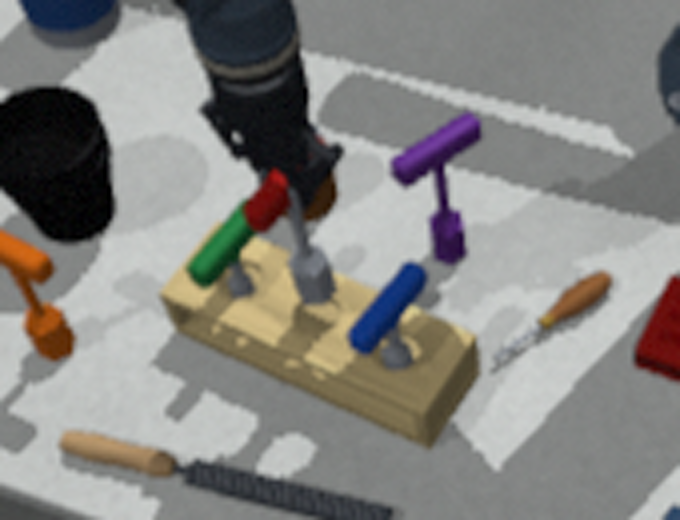

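The spanner hangs over the middle hole, tube bottom at about crop (315,291). I check its mouth position and the bar's height against what they should be.

```bash
python3 - <<'E'
from h import *
np.set_printoptions(precision=4,suppress=True)
s=bot.snapshot("scene")
for a,b in((315,288),(315,294)): print(onplane(s,100+a/4-.4,100+b/4-.4,.107))
# g2 reference (before): hole centre seen at crop (320,473) of [60:210]
print("hole",onplane(s,100+320/4-.4,60+473/4-.4,.072))
print([(np.round(d["position"],4).tolist(),round(d["p"],2)) for d in bot.place_of(s,"red_mouth")[:4]])
E
```

```text
[ 0.5075 -0.302   0.107 ]
[ 0.5137 -0.2989  0.107 ]
hole [ 0.5123 -0.3     0.072 ]
[([0.511, -0.3032, 0.1099], 0.73), ([0.6057, -0.5569, -0.0018], 0.69), ([0.354, -0.2397, -0.0021], 0.59)]
```

```bash
python3 -m creep '[{"claw":1,"xyz":[0.2,-0.15,-1],"turn":0},{"claw":1,"xyz":[0.2,-0.15,-2.5],"turn":0},{"claw":1,"xyz":[0.2,-0.15,-4],"turn":0},{"claw":1,"xyz":[0.2,-0.15,-5],"turn":0},{"claw":1,"xyz":[0.2,-0.15,-5],"turn":0}]'
```

```text
clock: 16.55
tool_pos: [0.5138, -0.3022, 0.1973]
orientation: [[-0.988, 0.153, -0.003], [0.153, 0.988, 0.001], [0.003, 0.001, -1.0]]
contact_force: [-0.8, 0.3, -6.2]
grip_width: 0.0229
finger_force: 100.7
```

No contact force; underside is at about 55 mm, inside the hole. I lower it the rest of the way.

```bash
python3 -m creep '[{"claw":1,"xyz":[0.1,0,-1.5],"turn":0},{"claw":1,"xyz":[0.1,0,-2.5],"turn":0},{"claw":1,"xyz":[0.1,0,-3.2],"turn":0},{"claw":1,"xyz":[0.1,0,-3.6],"turn":0},{"claw":1,"xyz":[0.1,0,-3.7],"turn":0},{"claw":1,"xyz":[0.1,0,-3.7],"turn":0}]'
```

```text
clock: 17.05
tool_pos: [0.5155, -0.3026, 0.1624]
orientation: [[-0.988, 0.153, -0.0], [0.153, 0.988, -0.0], [0.0, -0.0, -1.0]]
contact_force: [-0.2, 1.1, -4.9]
grip_width: 0.0231
finger_force: 100.9
```

```bash
python3 -m creep '[{"claw":1,"xyz":[0,0.05,-0.2],"turn":0},{"claw":1,"xyz":[0,0.05,-0.3],"turn":0},{"claw":1,"xyz":[0,0.05,-0.3],"turn":0}]'
```

```text
clock: 17.3
tool_pos: [0.5159, -0.3022, 0.1601]
orientation: [[-0.988, 0.153, 0.001], [0.153, 0.988, -0.001], [-0.001, -0.001, -1.0]]
contact_force: [0.2, 0.0, -0.5]
grip_width: 0.0231
finger_force: 101.5
```

It is touching down, so I release slowly, then retreat straight up.

```bash
python3 -m creep '[{"claw":0.6,"xyz":[0,0,0],"turn":0},{"claw":0.5,"xyz":[0,0,0],"turn":0},{"claw":0.4,"xyz":[0,0,0],"turn":0},{"claw":0.2,"xyz":[0,0,0],"turn":0},{"claw":0,"xyz":[0,0,0],"turn":0},{"claw":0,"xyz":[0,0,0],"turn":0},{"claw":0,"xyz":[0,0,0],"turn":0},{"claw":0,"xyz":[0,0,0],"turn":0},{"claw":0,"xyz":[0,0,2],"turn":0},{"claw":0,"xyz":[0,0,5],"turn":0},{"claw":0,"xyz":[0,0,8],"turn":0},{"claw":0,"xyz":[0,0,11],"turn":0},{"claw":0,"xyz":[-4,0,14],"turn":0},{"claw":0,"xyz":[-8,0,16],"turn":0},{"claw":0,"xyz":[-12,0,16],"turn":0},{"claw":0,"xyz":[-16,0,16],"turn":0},{"claw":0,"xyz":[-16,0,16],"turn":0},{"claw":0,"xyz":[-16,0,16],"turn":0},{"claw":0,"xyz":[-16,0,16],"turn":0}]'; python3 - <<'E'
from h import *
s=bot.snapshot("scene");cv2.imwrite("pics/end.png",cv2.resize(s["pixels"][100:290,90:340],None,fx=3,fy=3,interpolation=cv2.INTER_CUBIC))
im=s["pixels"];hsv=cv2.cvtColor(im,cv2.COLOR_BGR2HSV)
mm=((hsv[...,0]<8)|(hsv[...,0]>172))&(hsv[...,1]>150)&(hsv[...,2]>60)
ys,xs=np.nonzero(mm);p=np.array([w(s,x,y) for x,y in zip(xs,ys)])
k=(abs(p[:,0]-.515)<.08)&(abs(p[:,1]+.3)<.08)&(p[:,2]>.19)&(p[:,2]<.205);print(p[k].mean(0),k.sum())
E
```

```text
clock: 18.88
tool_pos: [0.3556, -0.3024, 0.3198]
orientation: [[-0.988, 0.154, 0.001], [0.154, 0.988, -0.001], [-0.001, -0.001, -1.0]]
contact_force: [0.8, -0.8, 0.1]
grip_width: 0.0855
finger_force: 0.0
[ 0.51616012 -0.29928274  0.19777399] 138
```

View pics/end.png

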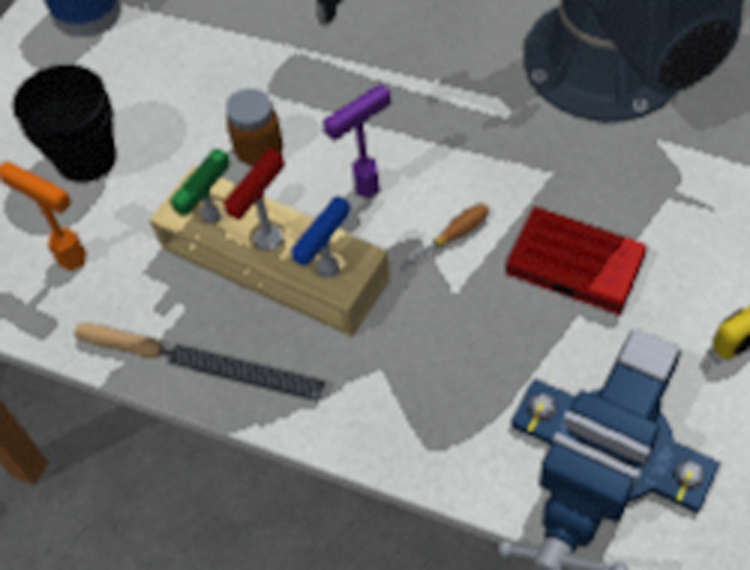

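The red spanner stands upright in the middle hole, bar at crop (255,183), within about 1 mm of where it began. Both paint lines are straight and the rest of the bench is undisturbed.

```bash
python3 -c "
from cell import bot;print(bot.hand_in())"
```

```text
the job is handed in; nothing more can be done
None
```

The loose bolt is tightened to its stop with its paint line straight, the red spanner stands released in the middle rack hole it came from, and the job was handed in at about 19 s; no verdict was returned.

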